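Load a sample cassette through the reader's spring flaps

TASK

Load the blue sample cassette into the white reader, pink spot first: set it on the loading bed, push it in by its black grip through the two orange spring flaps and gently on until it has slid the hidden stop back about 6 mm by feel (3 to 9 mm will do, never more), without ramming it. Let go and leave the cassette standing level in there with the flaps shut behind it; leave the beaker, jar and screwdriver alone.

Things in the scene. Friction and masses are not known exactly. Their poses are not given: they have to be found in the camera images.
- cassette_mid (a point): Middle of the loose sample cassette, 40 mm above its underside. Blue block 70 (x) x 44 (y) x 24 mm high, slick plastic, 180 g, with a black upright grip on its middle, 30 (x) x 12 (y) mm, from 24 to 80 mm above the underside. Pinch the grip across y about 60 mm above the underside, so that the fingertips clear the reader's roof. Its +x end, with a pink spot on top, leads; z up.
- cassette_spot (a point): The pink spot, 14 mm across, on the top face of the cassette's blue block, 26 mm ahead (+x) of its middle and 25 mm above its underside: it marks the leading end.
- bay: White sample reader, fixed on the bench. Origin at bench level below the middle of the door plane (x = 0); +x points into the reader, z up. Its flat bed, 12 mm above the bench, runs from x = -100 to 172 mm. Side casings, out to y = +-100 mm, are 45 mm high; the rear housing, from x = 172 to 302 mm, is 300 mm wide and 95 mm high.
- bay_load (a point): Point on the bed's surface 75 mm before the door plane (reader x = -75, y = 0), axes as the reader's: lower the cassette here, its centre over this point. White guide rails, 18 mm above the bed, form a funnel: clear width 84 mm at x = -97, narrowing to 48 mm at x = -30, then straight, 48 mm, to the door.
- bay_clear (a point): Point on the bed's surface 71 mm beyond the door plane: with the cassette's centre here or deeper the flaps can shut behind it. The chamber is 84 mm wide; its roof (clear, grey at the back) lies 30 to 33 mm above the bed (top 45 mm above the bench) with an open slot 26 mm wide along y = 0, from the door inwards, in which the grip travels, the fingers above the roof.
- flap_left (a joint): Angle of the left (reader's +y) orange flap, rad: 0 shut, grows as it swings inwards, to 1.5; it cannot swing outwards. Upright leaf 35 x 26 mm, vertical hinge at reader x = 0, y = 36 mm. A weak spring shuts it; opening both with the cassette takes 3 to 5 N, then the leaves (at about 1.1 rad) rub lightly on its sides.
- flap_right (a joint): Angle of the right (reader's -y) orange flap, the mirror image of the left one.
- seat (a joint): Travel of the stop (two black 7 mm wide feet at y = +-17.5 mm, hidden under the grey roof), m: 0 at first, grows as the cassette's front pushes it to the reader's +x, hard end 14 mm. Where it waits differs each time, unmeasured: met with the centre 75 to 105 mm past the door plane. It starts to move at 3 N, needs 0.3 N more per mm (felt at the grip: a third more, plus 1 to 3 N drag) and stays where it is left.
- beaker_mid (a point): Centre of a clear glass beaker, 66 mm across, 85 mm high, on the bench. Bystander.
- jar_mid (a point): Centre of an amber jar with red cap, 56 mm across, 75 mm high, on the bench. Bystander.
- screwdriver_grip (a point): Red handle of a screwdriver 190 mm long lying on the bench, its x axis towards the blade. Bystander.
Not all that is in view belongs to the job. There is more than one size of the part that bears cassette_mid; the job needs the larger.

How it is judged:
By the outcome, as a careful person would: the job done as asked, in the order asked, and still so for the second after the job is handed in, with the robot touching nothing.
It also fails if it takes over 72 s, if anything falls off the work surface, if the arm or the gripper's body presses on something with over 40 N, if the wrist force passes 120 N, or if a joint passes its speed limit or range.

ROBOT

A 7-joint arm with a two-finger parallel gripper is mounted at the origin on the work surface. World frame = base frame: x ahead of the robot, y to its left, z up, the work surface at z = 0. Lengths are in mm, angles in rad, forces in N, time in s.
With the tool pointing down it reaches from about 400 to 875 mm from the base axis. Payload 19.3 kg.
Tool frame: the origin (TCP) lies midway between the tips of the shut fingers; the grasp point (between the pads) lies 19 mm behind it; z points along the fingers, y is the direction in which the jaws open and shut (so a half turn about z gives the same grasp; the last joint's range is limited). The gripper opens to 85 mm and grips with 20 to 120 N. Pads are 22 mm wide; open, the fingers measure 114 mm over their backs; the gripper's body (76 mm by 85 mm) begins 54 mm behind the grasp point. The pads swing forward as they close: fully open they stand 13 mm farther back than shut.
Start: joints at [-1.196, 0.521, -0.036, 1.599, 0.021, 1.021, -0.113], TCP at [268.94, 564.168, 231.291] pointing down, gripper open.
Joint ranges: [-2.91, 2.91], [-0.3, 2.13], [-1.5, 1.42], [0.17, 2.43], [-1.26, 4.41], [0.16, 1.93], [-2.52, 2.52]. Speed limits (rad/s): [1.89, 1.89, 2.39, 2.39, 3.01, 3.01, 3.01].

INTERFACE

Orientations are given as a unit quaternion [x, y, z, w].
In Python, from cell import get_state, camera, close_job gives the robot as it stands.
- The arm moves only by the shell command python3 -m handwheel 'ROWS'. ROWS is JSON, a list of rows, each a list of 7 numbers: the gripper command: -1 is fully open, 1 is shut, values between are in proportion, then the shift along the tool's x, y, z in units of 0.2 m (1.0 is 0.2 m), then the turn, a rotation vector about the tool's x, y, z in units of 45 degrees (1.0 is 45 degrees). In form: [[claw, dx, dy, dz, ax, ay, az], ...]. A call has 1 to 12 rows; each row shifts and turns the commanded pose from where the row before left it, along the tool's axes as they then stand; what a row does not reach is not made up. A row lasts 1/10 s, in which the tool goes at most 50 mm and 8.59 degrees, less where a joint would pass 70% of its speed; a pose out of reach is approached as far as the arm can. A call with a number of a shift or a turn outside -1 to 1 is refused whole. A call with a gripper value outside its range is refused whole. The fingers move at their own pace and stop on an object; the grip force is fixed at half the most. Time passes only in rows, so rows that do not move let the fingers close. It gives the time, the measured TCP pose, the force and the opening at its end, in the units of the state.
- get_state(): the state, without advancing time (a new reading comes with each control period).
- camera(name): name is "scene" or "top" or "wrist"; returns a dict with "color" (480x640x3 uint8, red, green, blue), "depth" (480x640 float32, mm along the optical axis (not along the pixel's ray), 0 where there is no reading), "camera_matrix" (3x3 intrinsics, pixels), "xyz" and "rotation" of the camera in the world. Camera axes: x right, y down, z forward; pixel columns grow to the right and rows downward; lengths in mm; the calibration is good to about 2 mm. A picture is of the moment at which its call begins.
- close_job(): hands the job in, once; it reports no verdict.
The state is a dict: "t": time; "joint_pos": joint angles; "joint_vel": joint speeds; "joint_torque": joint torques, N m; "ee_pos": TCP position; "tool_rot": TCP orientation; "ft_force": force on the tool from outside, world axes, zero at the start; "wrist_torque": the same for the moment, N m; "width": opening from 0.0 (shut) to 1.0 (fully open).
Only numpy, scipy, OpenCV 4.12 (cv2) and the standard library are available. Lean on these libraries where they do the work, as an engineer would, in place of code of your own. Each camera call takes 0.05 s, during which the arm holds its last target.

## Working session

There is one attempt and no reset: what is moved stays moved. The work goes in short steps, Python scripts to look and compute and a shell command to move; the robot and the scene stay as the last step left them, time stands still between calls to the robot, and variables do not carry over. Pictures are saved under pics/ and viewed, and the job is handed in when it is done.

```bash
mkdir -p pics; ls; cat > h.py <<'E'
import numpy as np, cv2, pickle
from cell import get_state, camera
def snap(n,tag):
    c=camera(n); pickle.dump(c,open(f'pics/{tag}.pkl','wb')); cv2.imwrite(f'pics/{tag}.png',c['color'][:,:,::-1]); return c
def load(tag): return pickle.load(open(f'pics/{tag}.pkl','rb'))
def crop(tag,u0,v0,u1,v1,s,out):
    im=cv2.imread(f'pics/{tag}.png')[v0:v1,u0:u1]; cv2.imwrite(f'pics/{out}.png',cv2.resize(im,None,fx=s,fy=s,interpolation=cv2.INTER_CUBIC))
def pt(c,u,v,d=None):
    if d is None: d=np.median(c['depth'][int(v)-1:int(v)+2,int(u)-1:int(u)+2])
    K=c['camera_matrix']; p=np.array([(u-K[0,2])/K[0,0]*d,(v-K[1,2])/K[1,1]*d,d])
    return np.array(c['rotation'])@p+np.array(c['xyz'])
def ptz(c,u,v,z):
    o=np.array(c['xyz']); r=pt(c,u,v,1.0)-o
    return o+r*(z-o[2])/r[2]
def proj(c,p):
    q=np.array(c['rotation']).T@(np.array(p)-np.array(c['xyz'])); k=c['camera_matrix']@q; return k[:2]/k[2]
E
python3 - <<'E'
from h import *
s=get_state(); print(s)
for n in('scene','top','wrist'):
    c=snap(n,n+'0'); print(n,c['xyz'],np.round(c['rotation'],3).tolist(),c['camera_matrix'][0])
E
```

```text
pics
{'t': 0.0, 'joint_pos': array([-1.19620192,  0.52201733, -0.03632761,  1.59999223,  0.02119556,
        1.02111804, -0.11278085]), 'joint_vel': array([ 1.67327876e-04,  9.39962294e-04, -5.39762757e-04,  6.22987985e-04,
        3.47442884e-04,  2.37704085e-04, -6.29228636e-05]), 'joint_torque': array([ 2.99059888e-03, -9.27096534e+01,  1.98142022e+00, -3.69917500e+01,
        1.79891114e-02,  8.30951671e-03, -8.33684430e-05]), 'ee_pos': array([268.80696933, 563.86595817, 230.72931957]), 'tool_rot': array([ 2.20565086e-01,  9.75372089e-01, -5.68258369e-04, -8.81161340e-05]), 'ft_force': array([0.02270694, 0.52734615, 0.74515109]), 'wrist_torque': array([ 0.00510558,  0.00661853, -0.0384403 ]), 'width': 1.0034549397606658}
scene [1127.60809926  286.91391231  898.824283  ] [0.488, 0.805, -0.287, -0.175] [490.27730054   0.         319.49958401]
top [ 348.66663622  -15.99853751 1369.93118776] [-0.703, 0.709, -0.043, 0.046] [499.67628596   0.         329.20871513]
wrist [206.47696134 593.9070712  373.51725304] [0.838, 0.528, 0.073, 0.117] [431.19088177   0.         330.41124683]
```

```bash
sed -i "s/^def snap(n,tag):/from scipy.spatial.transform import Rotation as Ro\ndef snap(n,tag):/; s/c=camera(n); pickle/c=dict(camera(n)); c['rotation']=Ro.from_quat(c['rotation']).as_matrix(); pickle/" h.py
python3 - <<'E'
from h import *
for n in('scene','top','wrist'): snap(n,n+'0')
E
```

```text
(no output)
```

View pics/scene0.png

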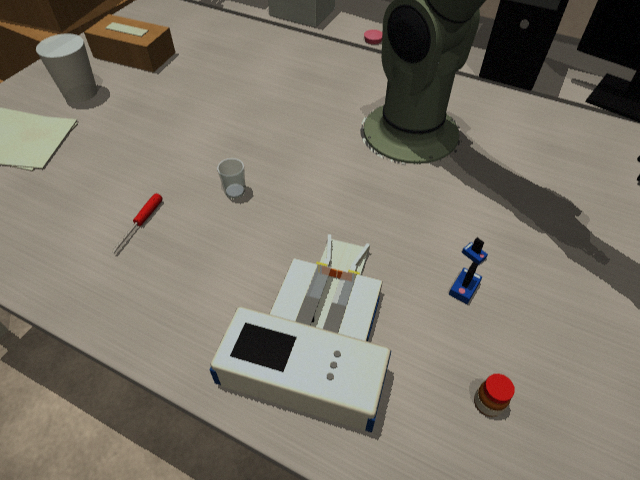

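View pics/top0.png

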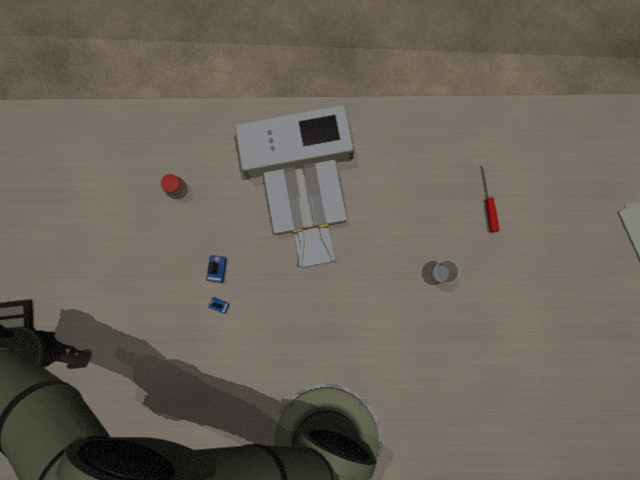

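View pics/wrist0.png

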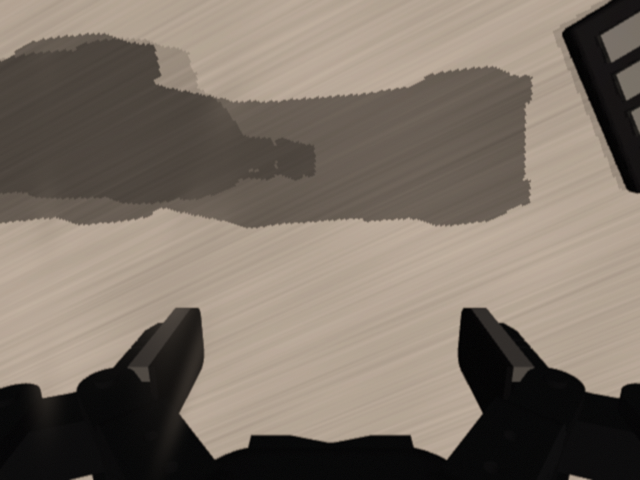

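The candidates in the top view are a blue block at (216,268) and a smaller one at (219,305). The first is larger and fits, so I'll confirm it in a crop.

```bash
python3 - <<'E'
from h import *
crop('top0',190,245,250,325,7,'c1'); crop('top0',230,150,360,275,6,'c2'); crop('scene0',430,225,500,310,7,'c3')
E
```

```text
(no output)
```

View pics/c1.png

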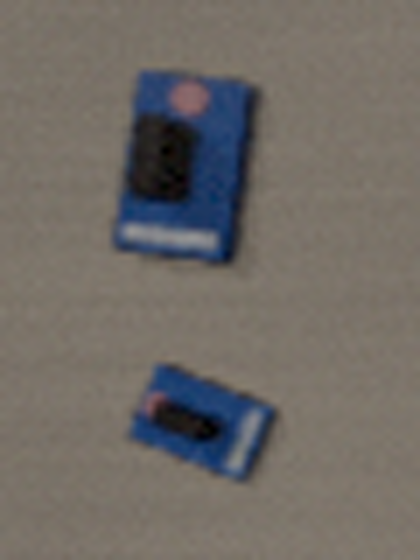

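View pics/c2.png

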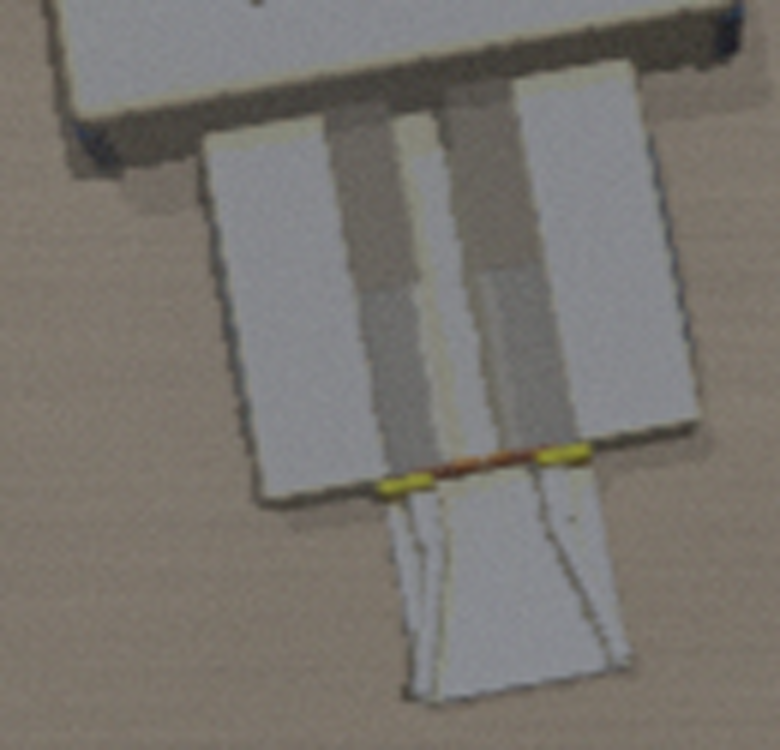

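View pics/c3.png

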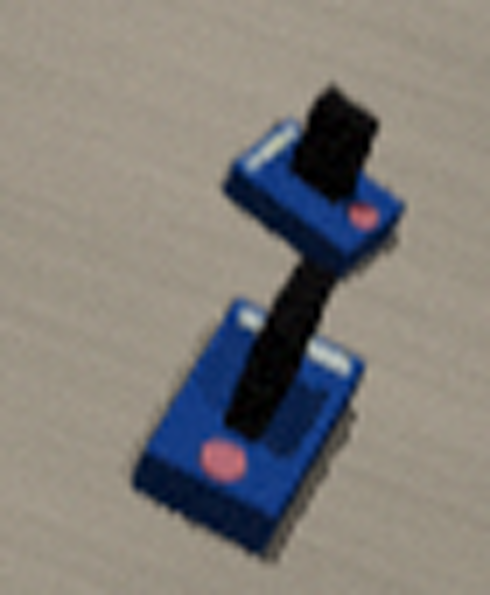

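```bash
python3 - <<'E'
from h import *
c=load('top0')
def C2(u,v): return 230+(u+.5)/6-.5,150+(v+.5)/6-.5
def C1(u,v): return 190+(u+.5)/7-.5,245+(v+.5)/7-.5
L=ptz(c,*C2(262,495),45);R=ptz(c,*C2(700,422),45)
print('casing front',L,R,np.linalg.norm(L-R),(L+R)/2)
d=(R-L);print('yaw from front',np.arctan2(d[1],d[0]), 'x axis yaw', np.arctan2(d[1],d[0])+np.pi/2)
BL=ptz(c,*C2(207,142),45);BR=ptz(c,*C2(632,70),45)
for a,b in((L,BL),(R,BR)): e=b-a;print('side yaw',np.arctan2(e[1],e[0]),np.linalg.norm(e))
print('bed front',ptz(c,*C2(430,703),12),ptz(c,*C2(615,665),12))
h=[ptz(c,*p,95) for p in ((235,125),(345,106))]
print('housing back',h, np.linalg.norm(h[0]-h[1]))
print('spot',ptz(c,*C1(189,98),25), 'depth',pt(c,*C1(189,98)))
print('grip top c',ptz(c,*C1(163,158),80))
# segmentation blue
im=c['color'].astype(int); m=((im[:,:,2]>im[:,:,0]+35)&(im[:,:,2]>70)); 
P=[]
for v in range(245,290):
  for u in range(195,240):
    if m[v,u]:
      p=pt(c,u,v,c['depth'][v,u]); P.append(p)
P=np.array(P);print(len(P),np.percentile(P[:,2],[5,50,95]))
T=P[(abs(P[:,2]-np.median(P[:,2]))<6)]
print(cv2.minAreaRect(T[:,:2].astype(np.float32)))
for n in [(140,72),(250,82),(228,258),(112,245)]: print(ptz(c,*C1(*n),24))
s=load('scene0')
for p in [(223,460),]: print('spot scene',ptz(s,430+(p[0]+.5)/7-.5,225+(p[1]+.5)/7-.5,25))
E
```

```text
casing front [549.075355 137.61837   45.      ] [580.42001935 -58.53625766  45.        ] 198.6432126592614 [564.74768718  39.54105617  45.        ]
yaw from front -1.412340279829023 x axis yaw 0.15845604696587356
side yaw 0.1584853140762503 164.2385900466166
side yaw 0.17584251155796424 165.21071312895657
bed front [457.92073652  64.5804943   12.        ] [474.51596056 -19.55964071  12.        ]
housing back [array([829.71702527, 235.05656535,  95.        ]), array([879.50296321, -57.44839257,  95.        ])] 296.7116277244955
spot [481.00100371 292.90701562  25.        ] depth [480.82971496 292.50717963  26.7408295 ]
grip top c [453.38186175 289.45038502  80.        ]
217 [19.44573404 23.60784888 28.77510846]
((455.2293395996094, 295.5726013183594), (44.223876953125, 68.46656036376953), 83.5007095336914)
[491.3724665  312.32667172  24.        ]
[487.11497547 269.63751926  24.        ]
[419.17700211 276.88247898  24.        ]
[424.54745045 321.64299325  24.        ]
spot scene [480.30834296 291.78533352  25.        ]
```

The crop confirms it: the larger cassette is at top px (216,268), centre about (455,296) mm, with its pink spot towards +x. The smaller one at (219,305) is a decoy. I'll move above the larger one and turn by −18.9°.

```bash
python3 -m handwheel '[[-1,0,0,0,0,0,-0.14],[-1,0,0,0,0,0,-0.14],[-1,0,0,0,0,0,-0.14],[-1,-0.108,-0.1225,0,0,0,0],[-1,-0.108,-0.1225,0,0,0,0],[-1,-0.108,-0.1225,0,0,0,0],[-1,-0.108,-0.1225,0,0,0,0],[-1,-0.108,-0.1225,0,0,0,0],[-1,-0.108,-0.1225,0,0,0,0],[-1,-0.108,-0.1225,0,0,0,0],[-1,-0.108,-0.1225,0,0,0,0],[-1,-0.108,-0.1225,0,0,0,0]]'
python3 -m handwheel '[[-1,-0.108,-0.1225,0,0,0,0],[-1,0,0,0,0,0,0],[-1,0,0,0,0,0,0]]'
python3 - <<'E'
from h import *
s=get_state();print(s['ee_pos'],s['tool_rot'],s['ft_force']);snap('wrist','w1')
E
```

```text
t: 1.5
ee_pos: [437.4, 321.6, 231.4]
tool_rot: [0.057, 0.998, 0.0, 0.0]
ft_force: [0.6, 0.7, 0.6]
width: 1.005
t: 1.8
ee_pos: [455.6, 295.7, 231.3]
tool_rot: [0.058, 0.998, 0.0, -0.0]
ft_force: [-0.4, 1.3, -0.2]
width: 1.004
[455.60980103 295.67660716 231.31658716] [ 5.80956521e-02  9.98311020e-01  3.76920519e-05 -1.89814076e-05] [-0.37160206  1.28697803 -0.18036784]
```

View pics/w1.png

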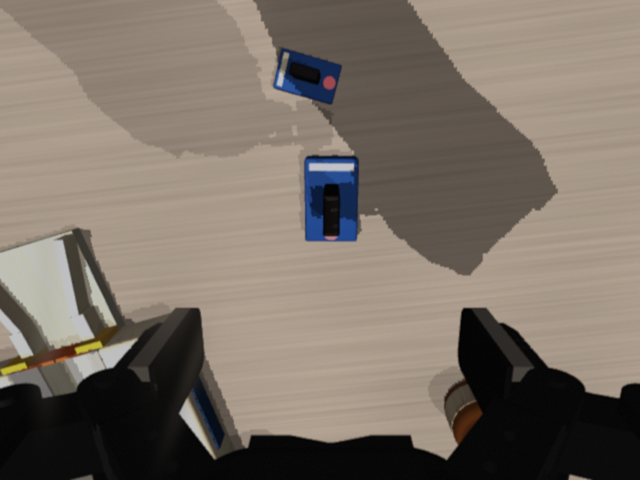

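The wrist view shows the cassette at (331,198), upright in the picture, so the yaw matches. The pink spot is at (331,238), partly hidden by the grip.

```bash
python3 - <<'E'
from h import *
crop('w1',285,140,375,250,6,'c4')
c=load('w1');print(c['xyz'],c['rotation'][:,2])
im=c['color'].astype(int); m=((im[:,:,2]>im[:,:,0]+35)&(im[:,:,2]>70))
P=np.array([pt(c,u,v,c['depth'][v,u]) for v in range(145,250) for u in range(290,375) if m[v,u]])
T=P[(P[:,2]>18)&(P[:,2]<30)];print(np.median(T[:,2]),cv2.minAreaRect(T[:,:2].astype(np.float32)))
E
```

```text
[386.90985725 303.66188258 374.04965279] [ 0.27192444 -0.03186769 -0.9617908 ]
24.10162120646902 ((453.8154296875, 296.0500793457031), (43.1102294921875, 68.859130859375), 83.13621520996094)
```

View pics/c4.png

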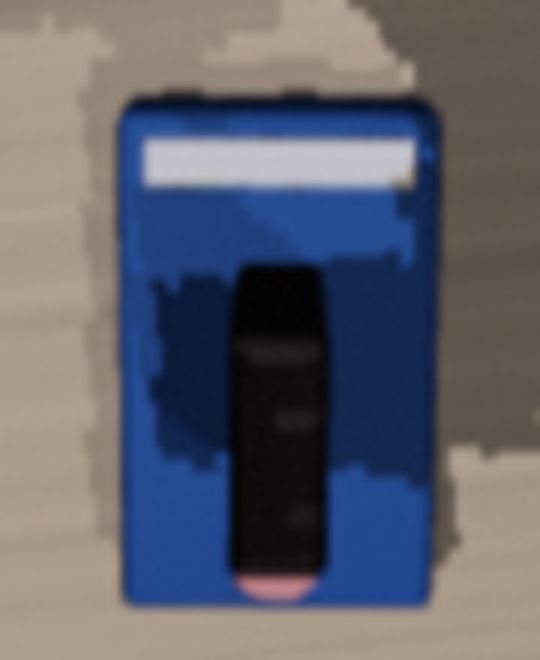

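```bash
python3 -m handwheel '[[-1,0.005,0,0.11,0,0,0],[-1,0,0,0.11,0,0,0],[-1,0,0,0.11,0,0,0],[-1,0,0,0.11,0,0,0],[-1,0,0,0.11,0,0,0],[-1,0,0,0.11,0,0,0],[-1,0,0,0.11,0,0,0],[-1,0,0,0.11,0,0,0],[-1,0,0,0.035,0,0,0],[-1,0,0,0.035,0,0,0],[-1,0,0,0,0,0,0]]'
python3 -m handwheel '[[1,0,0,0,0,0,0],[1,0,0,0,0,0,0],[1,0,0,0,0,0,0],[1,0,0,0,0,0,0],[1,0,0,0,0,0,0],[1,0,0,0,0,0,0],[1,0,0,0,0,0,0],[1,0,0,0,0,0,0],[1,0,0,0,0,0,0],[1,0,0,0,0,0,0]]'
```

```text
t: 2.95
ee_pos: [454.1, 296.5, 41.2]
tool_rot: [0.057, 0.998, -0.0, -0.0]
ft_force: [0.2, 0.2, 0.3]
width: 0.999
t: 3.95
ee_pos: [454.6, 296.2, 41.6]
tool_rot: [0.057, 0.998, 0.0, 0.0]
ft_force: [-1.0, -0.9, 6.4]
width: 0.133
```

```bash
python3 - <<'E'
from h import *
print(get_state());snap('wrist','w2');snap('scene','s2'); crop('s2',380,180,540,320,5,'c5')
E
```

```text
{'t': 3.95, 'joint_pos': array([-0.65197445,  0.67203212, -0.04795665,  1.94682794,  0.05980935,
        0.52361761,  0.71442897]), 'joint_vel': array([ 1.57261909e-03,  6.69569653e-05,  1.30838962e-03,  1.52557538e-04,
       -8.22055601e-04,  1.42183585e-03, -7.89623751e-04]), 'joint_torque': array([ 5.45758638e-02, -8.83822346e+01,  2.23797016e+00, -2.10550886e+01,
        3.32611660e-02, -2.71704001e-01,  3.46756453e-03]), 'ee_pos': array([454.58321038, 296.22604032,  41.6045787 ]), 'tool_rot': array([5.74957916e-02, 9.98345723e-01, 1.37192921e-04, 1.79456575e-04]), 'ft_force': array([-1.02897594, -0.93560739,  6.3626032 ]), 'wrist_torque': array([-0.13673471,  0.12960399,  0.05362905]), 'width': 0.13348102816580829}
```

View pics/w2.png

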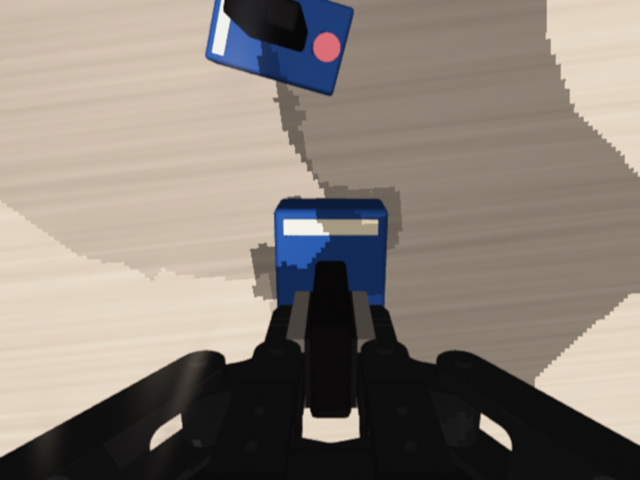

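View pics/c5.png

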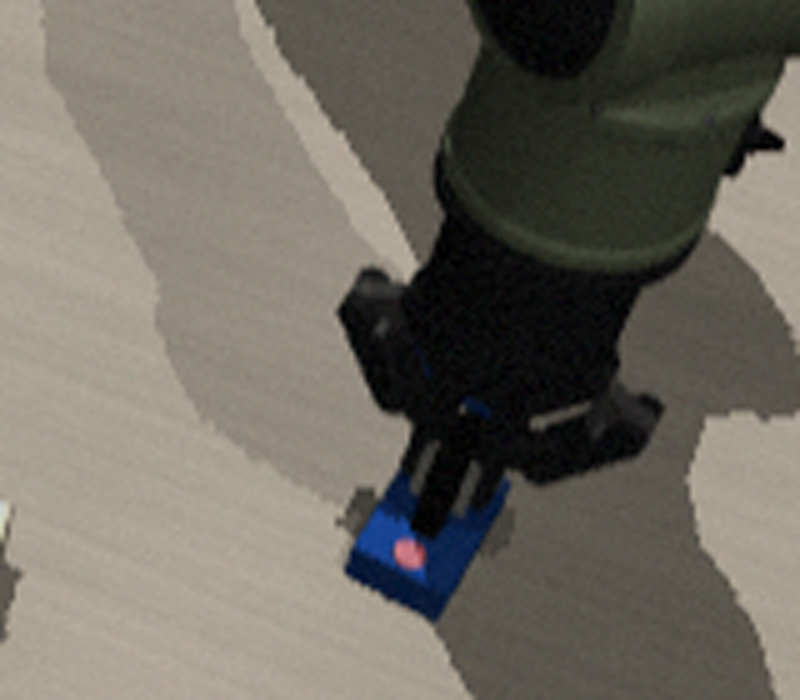

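The cassette is gripped (width 0.13 ≈ 11 mm). Before carrying it, I'll refine the reader pose using w1 as well.

```bash
python3 -m handwheel '[[1,0,0,-0.1,0,0,0],[1,0,0,-0.1,0,0,0],[1,0,0,-0.1,0,0,0],[1,0,0,-0.1,0,0,0],[1,0,0,0,0,0,0],[1,0,0,0,0,0,0]]'
python3 - <<'E'
from h import *
crop('w1',0,220,240,460,3.3,'c6')
s=get_state();print(s['ee_pos'],s['ft_force'],s['width'],s['wrist_torque'])
E
```

```text
t: 4.65
ee_pos: [454.4, 296.1, 121.1]
tool_rot: [0.057, 0.998, 0.0, 0.0]
ft_force: [1.1, 0.2, -1.1]
width: 0.13
[454.35056445 296.06184623 121.10541387] [ 1.09277901  0.23636114 -1.0941988 ] 0.13049219902452552 [-0.06904154  0.00076982  0.02426224]
```

View pics/c6.png

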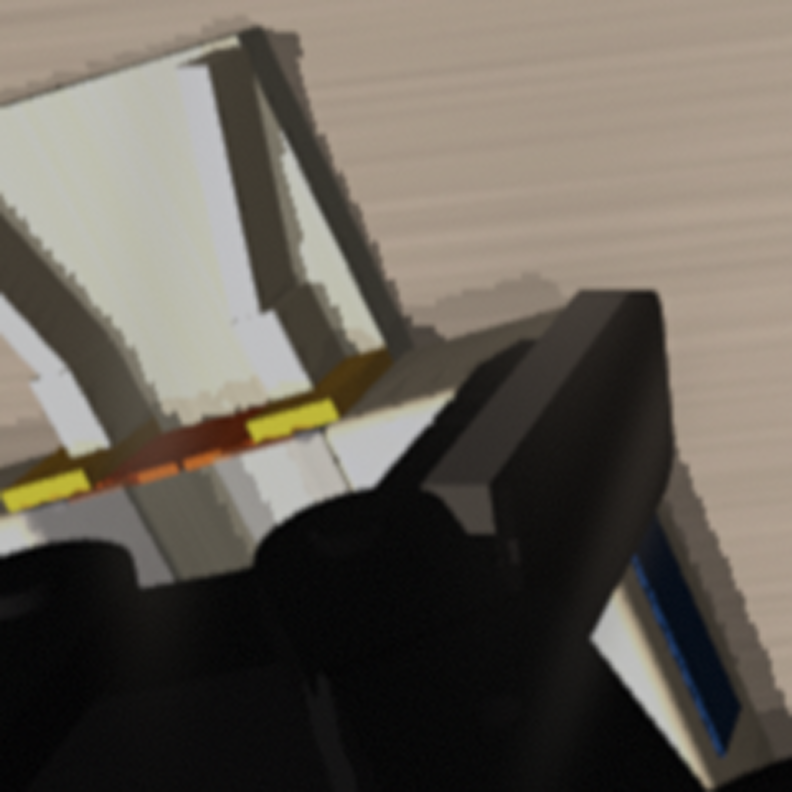

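```bash
python3 -m handwheel '[[1,0,0,-0.16,0,0,-0.178],[1,0,0,-0.17,0,0,-0.178],[1,0,0,-0.17,0,0,0],[1,-0.0926,-0.1505,0,0,0,0],[1,-0.0926,-0.1505,0,0,0,0],[1,-0.0926,-0.1505,0,0,0,0],[1,-0.0926,-0.1505,0,0,0,0],[1,-0.0926,-0.1505,0,0,0,0],[1,-0.0926,-0.1505,0,0,0,0],[1,-0.0926,-0.1505,0,0,0,0],[1,-0.0926,-0.1505,0,0,0,0],[1,-0.0926,-0.1505,0,0,0,0]]'
python3 -m handwheel '[[1,0,0,0,0,0,0],[1,0,0,0,0,0,0]]'
python3 - <<'E'
from h import *
s=get_state();print(s['ee_pos'],s['tool_rot'],s['ft_force'],s['width']);snap('wrist','w3')
E
```

```text
t: 5.85
ee_pos: [663.6, 55.0, 219.6]
tool_rot: [-0.082, 0.997, -0.0, -0.001]
ft_force: [0.4, 0.3, -1.6]
width: 0.131
t: 6.05
ee_pos: [662.9, 55.5, 219.4]
tool_rot: [-0.082, 0.997, -0.0, -0.001]
ft_force: [-0.1, 1.0, -1.2]
width: 0.137
[662.92579908  55.51241888 219.41206826] [-8.16118731e-02  9.96663460e-01 -5.25443730e-05 -1.20284279e-03] [-0.13368883  1.03575808 -1.23613676] 0.13703722254011255
```

View pics/w3.png

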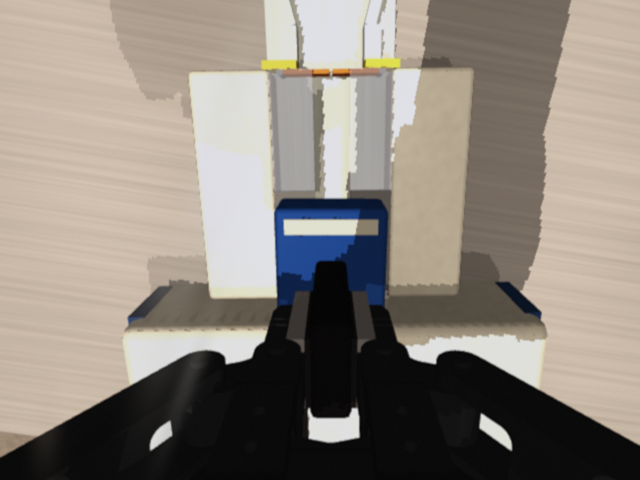

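The wrist view shows the door: casing front corners at (190,72) and (473,69), the slot between the flaps at about (331,72), and the casing back corners at (210,298) and (459,293).

```bash
python3 - <<'E'
from h import *
crop('w3',180,50,480,100,2.6,'c7'); crop('w3',270,60,400,200,4.2,'c8')
E
```

```text
(no output)
```

View pics/c7.png

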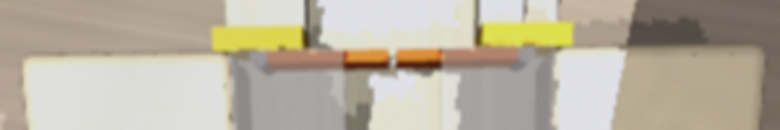

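View pics/c8.png

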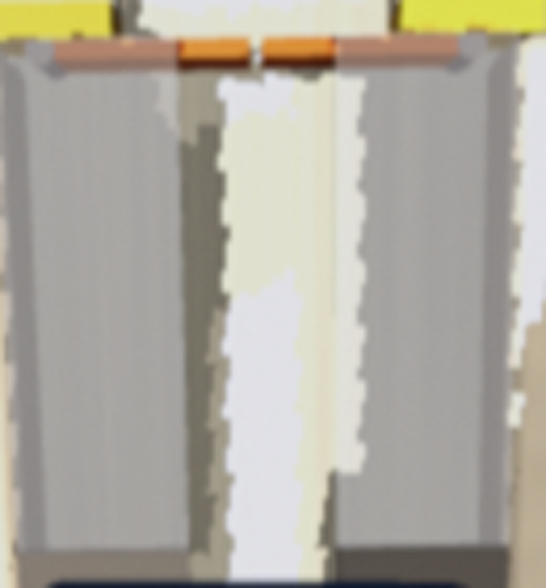

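```bash
python3 - <<'E'
from h import *
c=load('w3')
A=ptz(c,189.2,71.9,45);B=ptz(c,473.5,68.1,45);C=ptz(c,210,297,45);D=ptz(c,460,292,45)
print(A,B,np.linalg.norm(A-B),(A+B)/2); d=B-A; d=-d if d[1]>0 else d
print('yaw front',np.arctan2(d[1],d[0])+np.pi/2)
for a,b in((A,C),(B,D)):e=b-a;print('side',np.arctan2(e[1],e[0]))
s1=(ptz(c,312.9,76,45)+ptz(c,349.8,76,45))/2;s2=(ptz(c,315,188.5,45)+ptz(c,349.8,188.5,45))/2
e=s2-s1;print('slot',s1,s2,np.arctan2(e[1],e[0]),ptz(c,312.9,76,45)-ptz(c,349.8,76,45))
print('gap',ptz(c,331,73,40))
y=[ptz(c,*p,45) for p in((262,63),(400,62))];print('yellow',y)
for u,v in((230,150),(430,150),(331,150)):print(pt(c,u,v))
s=get_state();q=Ro.from_quat(s['tool_rot']).as_matrix();print(np.arctan2(-q[1,0],-q[0,0]))
# blue cassette trailing edge top z: 
print('tcp',s['ee_pos'])
E
```

```text
[581.55450761 -56.55924994  45.        ] [547.55651948 136.33035221  45.        ] 195.86286481696212 [564.55551354  39.88555113  45.        ]
yaw front 0.17446427714946844
side 0.1715584313620638
side 0.1875497472712585
slot [568.37070622  40.60746991  45.        ] [645.48694994  54.03813594  45.        ] 0.17243178246453983 [  4.11322069 -25.17614197   0.        ]
gap [566.04097605  39.98975218  40.        ]
yellow [array([567.77426489,  -7.69963788,  45.        ]), array([551.88136392,  85.60532785,  45.        ])]
[629.6986103  -23.41955007  45.70529396]
[606.47035528 119.12385586  45.05165147]
[620.38235099  48.93701547  12.24490061]
0.1648279778867758
tcp [662.64416743  56.55271368 219.85486591]
```

```bash
python3 -m handwheel '[[1,0,0,0,0,0,-0.009],[1,0.174,0,0,0,0,0],[1,0.174,0,0,0,0,0],[1,0.174,0,0,0,0,0],[1,0.174,0,0,0,0,0],[1,0.174,0,0,0,0,0],[1,0,0,0.13,0,0,0],[1,0,0,0.13,0,0,0],[1,0,0,0.13,0,0,0],[1,0,0,0.13,0,0,0],[1,0,0,0,0,0,0],[1,0,0,0,0,0,0]]'
python3 - <<'E'
from h import *
s=get_state();print(s['ee_pos'],s['tool_rot'],s['ft_force'],s['width']);snap('wrist','w4');c=snap('top','t4')
crop('t4',250,150,370,290,4.2,'c9')
r=np.array([np.cos(.17),np.sin(.17)]);d=s['ee_pos'][:2]-[565,39.9];print('reader x,y',d@r,d@[-r[1],r[0]])
E
```

```text
t: 7.3
ee_pos: [491.7, 27.0, 117.8]
tool_rot: [-0.086, 0.996, 0.0, -0.0]
ft_force: [0.8, -0.9, -1.3]
width: 0.133
[491.66515495  26.95335249 117.79414902] [-8.62649508e-02  9.96272206e-01  2.41647496e-05 -2.21694041e-04] [ 0.83182577 -0.85115753 -1.3396242 ] 0.13348018600455128
reader x,y -74.46805040782802 -0.3530572179175804
```

View pics/w4.png

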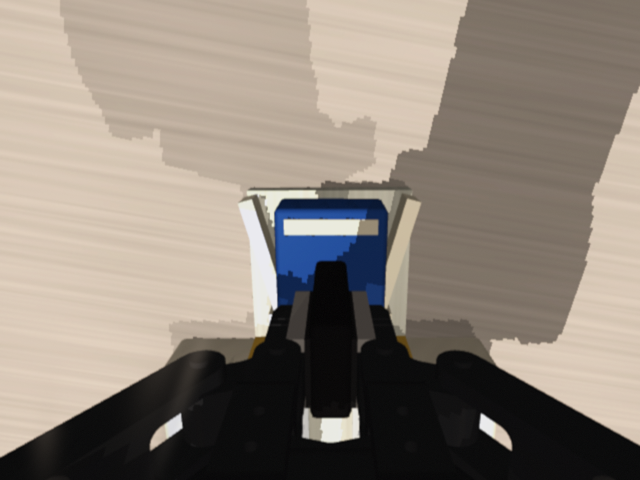

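View pics/c9.png

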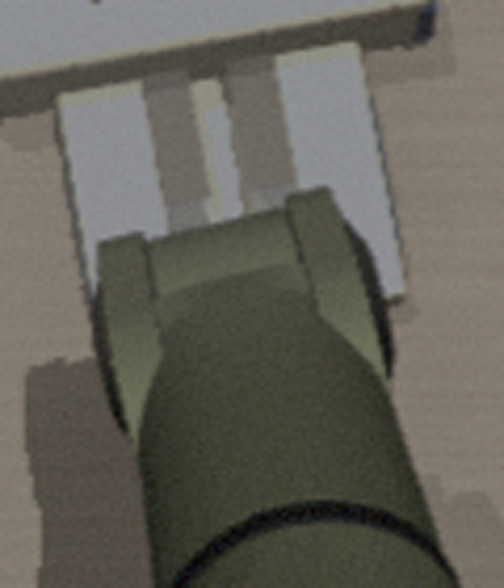

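The cassette is centred between the bed edges (255 and 407, cassette at 331) and is square to them. I'll lower it.

```bash
python3 -m handwheel '[[1,0,0,0.15,0,0,0],[1,0,0,0.1,0,0,0],[1,0,0,0.025,0,0,0],[1,0,0,0.015,0,0,0],[1,0,0,0.01,0,0,0],[1,0,0,0,0,0,0]]'
python3 -m handwheel '[[1,0,0,0.005,0,0,0],[1,0,0,0.005,0,0,0],[1,0,0,0,0,0,0]]'
```

```text
t: 8.0
ee_pos: [492.3, 26.5, 58.1]
tool_rot: [-0.086, 0.996, 0.0, 0.001]
ft_force: [-0.1, -0.4, -1.7]
width: 0.137
t: 8.3
ee_pos: [491.9, 26.4, 55.4]
tool_rot: [-0.086, 0.996, -0.0, 0.0]
ft_force: [-0.1, 0.6, -1.2]
width: 0.13
```

```bash
python3 -m handwheel '[[1,0,0,0.005,0,0,0],[1,0,0,0,0,0,0]]'
python3 -m handwheel '[[1,0,0,0.004,0,0,0],[1,0,0,0,0,0,0]]'
python3 - <<'E'
from h import *
snap('scene','s5');crop('s5',270,190,430,340,5,'c10');s=get_state();print(s['ee_pos'],s['ft_force'])
E
```

```text
t: 8.5
ee_pos: [491.8, 26.5, 54.2]
tool_rot: [-0.086, 0.996, -0.0, -0.0]
ft_force: [-0.1, 0.2, -1.4]
width: 0.131
t: 8.7
ee_pos: [491.8, 26.5, 53.6]
tool_rot: [-0.086, 0.996, -0.0, 0.0]
ft_force: [-1.5, -0.1, 2.4]
width: 0.135
[491.82337404  26.48162428  53.57653525] [-1.18880113  0.04302113  1.93246589]
```

View pics/c10.png

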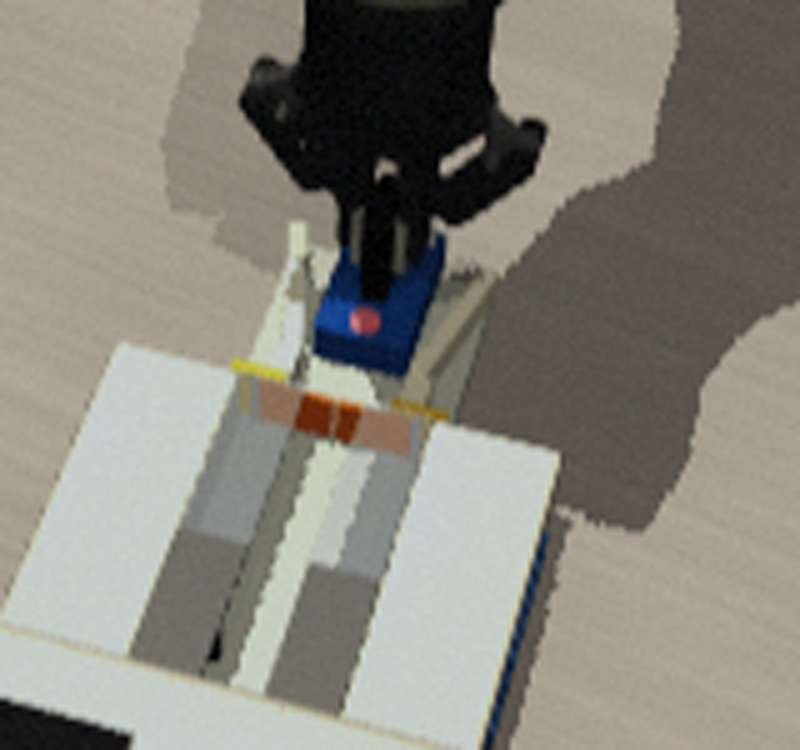

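```bash
python3 -m handwheel '[[1,-0.02,0.003,0,0,0,0],[1,-0.025,0,0,0,0,0],[1,-0.025,0,0,0,0,0],[1,-0.025,0,0,0,0,0],[1,-0.025,0,0,0,0,0],[1,-0.025,0,0,0,0,0],[1,-0.015,0,0,0,0,0],[1,0,0,0,0,0,0]]'
python3 - <<'E'
from h import *
s=get_state();print(s['ee_pos'],s['tool_rot'],s['ft_force'],s['wrist_torque'])
r=np.array([np.cos(.1725),np.sin(.1725)]);d=s['ee_pos'][:2]-[565,39.9];print('reader x,y',d@r,d@[-r[1],r[0]])
snap('scene','s6');crop('s6',270,190,430,340,5,'c11')
E
```

```text
t: 9.55
ee_pos: [524.1, 32.7, 53.6]
tool_rot: [-0.086, 0.996, 0.0, 0.0]
ft_force: [1.8, -0.4, 2.9]
width: 0.134
[524.0955102   32.6715961   53.57735746] [-8.57723302e-02  9.96314646e-01  3.62285862e-05  4.82115774e-04] [ 1.81179833 -0.42777311  2.88660291] [-0.04080082 -0.2714766   0.0059203 ]
reader x,y -41.53814031363547 -0.10004217203961627
```

View pics/c11.png

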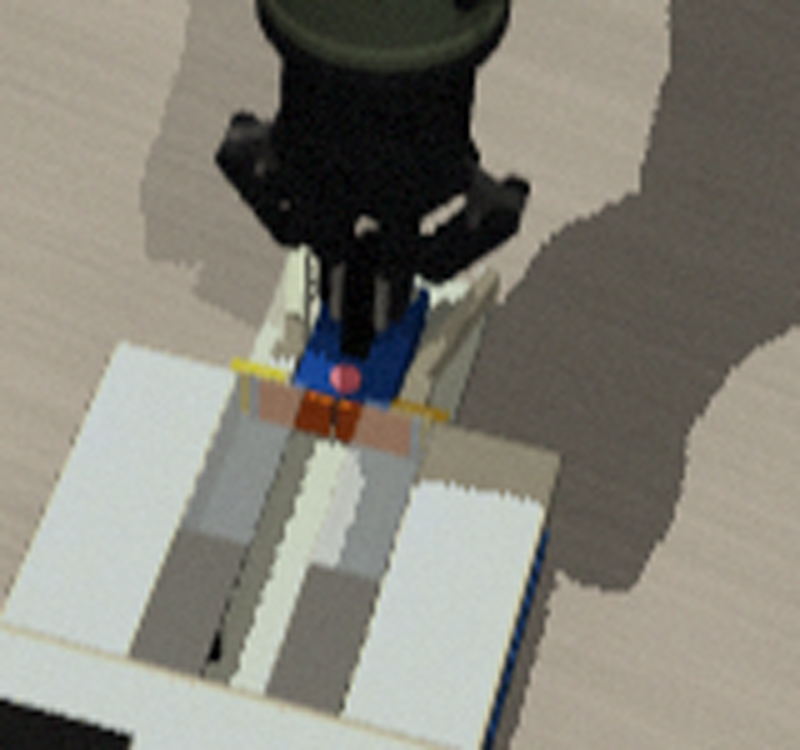

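The cassette is centred ahead of the flaps with no side force. Next, slowly through the flaps.

```bash
python3 -m handwheel '[[1,-0.0125,0,0,0,0,0],[1,-0.0125,0,0,0,0,0],[1,-0.0125,0,0,0,0,0],[1,-0.0125,0,0,0,0,0],[1,-0.0125,0,0,0,0,0]]'
python3 -m handwheel '[[1,-0.0125,0,0,0,0,0],[1,-0.0125,0,0,0,0,0],[1,-0.0125,0,0,0,0,0],[1,-0.0125,0,0,0,0,0]]'
python3 -m handwheel '[[1,-0.0125,0,0,0,0,0],[1,-0.0125,0,0,0,0,0],[1,-0.0125,0,0,0,0,0],[1,-0.0125,0,0,0,0,0]]'
python3 -m handwheel '[[1,-0.0125,0,0,0,0,0],[1,-0.0125,0,0,0,0,0],[1,-0.0125,0,0,0,0,0],[1,-0.0125,0,0,0,0,0]]'
```

```text
t: 10.1
ee_pos: [534.5, 34.3, 53.6]
tool_rot: [-0.086, 0.996, -0.0, -0.001]
ft_force: [-9.5, -2.4, 16.0]
width: 0.131
t: 10.5
ee_pos: [544.5, 36.0, 53.6]
tool_rot: [-0.086, 0.996, -0.0, -0.001]
ft_force: [-7.5, -1.3, 12.9]
width: 0.131
t: 10.9
ee_pos: [554.6, 37.9, 53.6]
tool_rot: [-0.086, 0.996, -0.0, -0.001]
ft_force: [-5.3, -1.1, 11.2]
width: 0.131
t: 11.3
ee_pos: [564.9, 39.7, 53.6]
tool_rot: [-0.086, 0.996, -0.0, -0.0]
ft_force: [-4.6, -0.7, 8.6]
width: 0.134
```

```bash
python3 -m handwheel '[[1,0,0,-0.0015,0,0,0],[1,0,0,0,0,0,0]]'
python3 - <<'E'
from h import *
s=get_state();print(s['ee_pos'],s['tool_rot'],s['ft_force'],s['wrist_torque'])
snap('scene','s7');crop('s7',250,180,410,340,5,'c12');snap('wrist','w7')
E
```

```text
t: 11.5
ee_pos: [565.0, 39.8, 53.6]
tool_rot: [-0.086, 0.996, 0.0, -0.0]
ft_force: [0.8, 0.4, -0.5]
width: 0.134
[565.03553545  39.81019194  53.61985501] [-8.57550069e-02  9.96316253e-01  1.41464521e-05 -4.32574387e-05] [ 0.77152135  0.35877764 -0.515817  ] [ 0.05130622 -0.25749914  0.01377539]
```

View pics/c12.png

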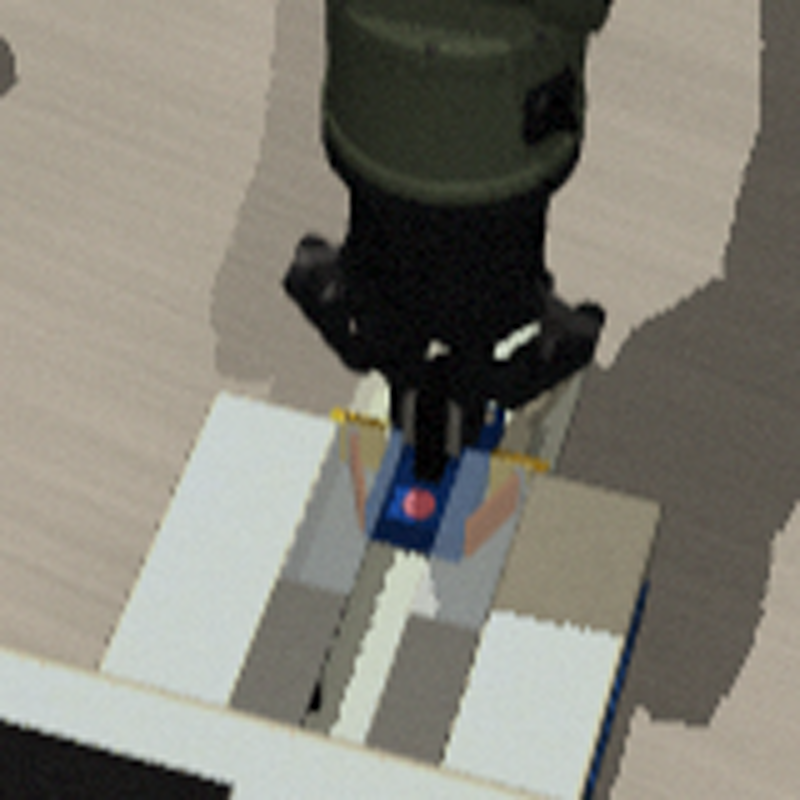

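View pics/w7.png

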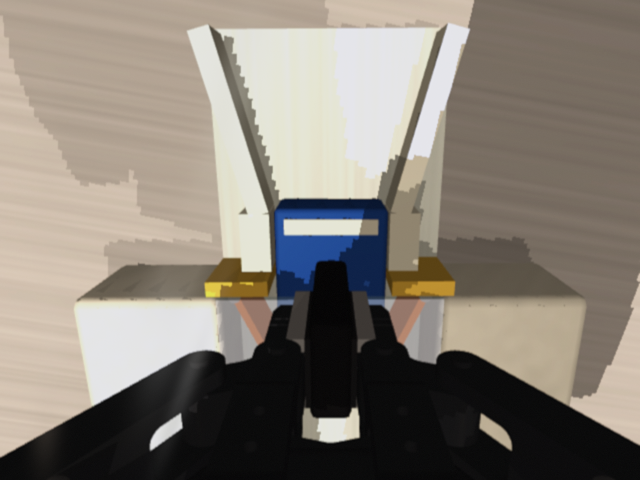

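Both flaps are open and the cassette is level and centred. I'll carry on to about x = 62.

```bash
python3 -m handwheel '[[1,-0.02,0,0,0,0,0],[1,-0.02,0,0,0,0,0],[1,-0.02,0,0,0,0,0],[1,-0.02,0,0,0,0,0],[1,-0.02,0,0,0,0,0],[1,-0.02,0,0,0,0,0]]'
python3 -m handwheel '[[1,-0.02,0,0,0,0,0],[1,-0.02,0,0,0,0,0],[1,-0.02,0,0,0,0,0],[1,-0.02,0,0,0,0,0],[1,-0.02,0,0,0,0,0],[1,-0.02,0,0,0,0,0],[1,-0.02,0,0,0,0,0],[1,-0.02,0,0,0,0,0],[1,-0.02,0,0,0,0,0]]'
python3 -m handwheel '[[1,-0.01,0,0,0,0,0]]'
python3 -m handwheel '[[1,0,0,0,0,0,0],[1,0,0,0,0,0,0],[1,0,0,0,0,0,0]]'
python3 - <<'E'
from h import *
s=get_state();d=s['ee_pos'][:2]-[565,39.9];r=np.array([np.cos(.1725),np.sin(.1725)]);print('reader x,y',d@r,d@[-r[1],r[0]],'push',s['ft_force'][:2]@r,s['ft_force'],s['wrist_torque'])
E
```

```text
t: 12.2
ee_pos: [589.0, 44.0, 53.7]
tool_rot: [-0.086, 0.996, -0.0, -0.0]
ft_force: [-0.4, -0.6, -0.9]
width: 0.13
t: 13.1
ee_pos: [624.5, 50.1, 53.8]
tool_rot: [-0.086, 0.996, -0.0, -0.0]
ft_force: [-0.9, -0.7, -1.4]
width: 0.136
t: 13.2
ee_pos: [626.6, 50.5, 53.8]
tool_rot: [-0.086, 0.996, 0.0, 0.0]
ft_force: [-1.2, 0.1, -1.6]
width: 0.133
t: 13.5
ee_pos: [626.2, 50.4, 53.9]
tool_rot: [-0.086, 0.996, 0.0, 0.0]
ft_force: [0.5, 0.2, -0.7]
width: 0.134
reader x,y 62.12377560919748 -0.15664214458828224 push 0.49324605913602065 [ 0.46936622  0.17970631 -0.74383918] [ 0.04707282 -0.23197964 -0.0005748 ]
```

```bash
python3 -m handwheel '[[1,-0.005,0,0,0,0,0],[1,-0.01,0,0,0,0,0],[1,-0.01,0,0,0,0,0],[1,-0.01,0,0,0,0,0],[1,-0.005,0,0,0,0,0],[1,-0.005,0,0,0,0,0]]'
for i in 1; do :; done
python3 -m handwheel '[[1,-0.005,0,0,0,0,0],[1,-0.005,0,0,0,0,0]]'
python3 -m handwheel '[[1,-0.005,0,0,0,0,0],[1,-0.005,0,0,0,0,0]]'
python3 -m handwheel '[[1,-0.005,0,0,0,0,0],[1,-0.005,0,0,0,0,0]]'
```

```text
t: 14.1
ee_pos: [635.1, 52.0, 53.8]
tool_rot: [-0.086, 0.996, -0.0, -0.0]
ft_force: [0.1, 0.2, -1.6]
width: 0.133
t: 14.3
ee_pos: [637.1, 52.3, 53.8]
tool_rot: [-0.086, 0.996, -0.0, 0.0]
ft_force: [-0.5, -0.0, -1.2]
width: 0.136
t: 14.5
ee_pos: [639.1, 52.6, 53.8]
tool_rot: [-0.086, 0.996, -0.0, -0.0]
ft_force: [-0.8, 0.3, -1.0]
width: 0.133
t: 14.7
ee_pos: [641.0, 53.0, 53.8]
tool_rot: [-0.086, 0.996, -0.0, 0.0]
ft_force: [0.6, 0.3, -1.5]
width: 0.13
```

```bash
python3 -m handwheel '[[1,-0.005,0,0,0,0,0],[1,-0.005,0,0,0,0,0]]'
python3 -m handwheel '[[1,-0.005,0,0,0,0,0],[1,-0.005,0,0,0,0,0]]'
```

```text
t: 14.9
ee_pos: [643.0, 53.3, 53.8]
tool_rot: [-0.086, 0.996, -0.0, -0.0]
ft_force: [-0.8, 0.5, -1.3]
width: 0.137
t: 15.1
ee_pos: [645.0, 53.7, 53.8]
tool_rot: [-0.086, 0.996, -0.0, -0.0]
ft_force: [0.6, -0.1, -2.0]
width: 0.134
```

```bash
python3 -m handwheel '[[1,-0.005,0,0,0,0,0],[1,-0.005,0,0,0,0,0]]'
python3 -m handwheel '[[1,-0.005,0,0,0,0,0],[1,-0.005,0,0,0,0,0]]'
```

```text
t: 15.3
ee_pos: [646.5, 53.9, 53.7]
tool_rot: [-0.086, 0.996, -0.0, -0.001]
ft_force: [-4.0, -0.4, 2.6]
width: 0.131
t: 15.5
ee_pos: [648.6, 54.2, 53.7]
tool_rot: [-0.086, 0.996, -0.0, -0.0]
ft_force: [-3.5, -0.8, 1.5]
width: 0.13
```

Contact at TCP x ≈ 646. I'll continue in small steps.

```bash
python3 -m handwheel '[[1,-0.005,0,0,0,0,0]]'
python3 -m handwheel '[[1,-0.005,0,0,0,0,0]]'
python3 - <<'E'
from h import *
for i in range(3):
  s=get_state();print(s['ee_pos'],s['tool_rot'],s['ft_force'],s['wrist_torque'])
snap('wrist','w8')
E
```

```text
t: 15.6
ee_pos: [649.6, 54.4, 53.7]
tool_rot: [-0.086, 0.996, -0.0, -0.0]
ft_force: [-4.7, -0.7, 0.3]
width: 0.132
t: 15.7
ee_pos: [650.7, 54.7, 53.7]
tool_rot: [-0.086, 0.996, -0.0, -0.0]
ft_force: [-4.7, -0.0, 0.6]
width: 0.135
[650.66804801  54.65429561  53.74174567] [-8.57825972e-02  9.96313848e-01 -2.03468589e-05 -2.50707707e-04] [-4.70419821 -0.01629001  0.62094386] [-0.17553746  1.15043675  0.09993767]
[650.66804801  54.65429561  53.74174567] [-8.57825972e-02  9.96313848e-01 -2.03468589e-05 -2.50707707e-04] [-4.70419821 -0.01629001  0.62094386] [-0.17553746  1.15043675  0.09993767]
[650.66804801  54.65429561  53.74174567] [-8.57825972e-02  9.96313848e-01 -2.03468589e-05 -2.50707707e-04] [-4.70419821 -0.01629001  0.62094386] [-0.17553746  1.15043675  0.09993767]
```

```bash
python3 -m handwheel '[[1,-0.005,0,0,0,0,0]]'
python3 -m handwheel '[[1,-0.001,0,0,0,0,0]]'
python3 -m handwheel '[[1,0,0,0,0,0,0]]'
python3 - <<'E'
from h import *
s=get_state();print(s['ee_pos'],s['ft_force'],s['wrist_torque'])
snap('wrist','w8');snap('scene','s8');crop('s8',250,180,410,340,5,'c13')
E
```

```text
t: 15.85
ee_pos: [651.6, 54.8, 53.7]
tool_rot: [-0.086, 0.996, -0.0, -0.0]
ft_force: [-4.3, -0.3, 0.3]
width: 0.131
t: 15.95
ee_pos: [651.9, 54.8, 53.7]
tool_rot: [-0.086, 0.996, -0.0, -0.0]
ft_force: [-5.6, -0.5, 1.6]
width: 0.132
t: 16.05
ee_pos: [651.9, 54.9, 53.7]
tool_rot: [-0.086, 0.996, -0.0, -0.0]
ft_force: [-4.6, -0.9, 1.6]
width: 0.131
[651.89427272  54.89481476  53.73536111] [-4.61193821 -0.92421929  1.55793899] [-0.18910595  1.11439008  0.09570354]
```

View pics/w8.png

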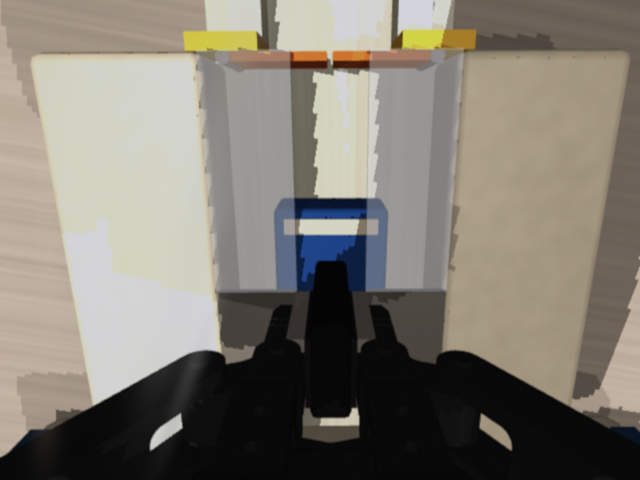

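View pics/c13.png

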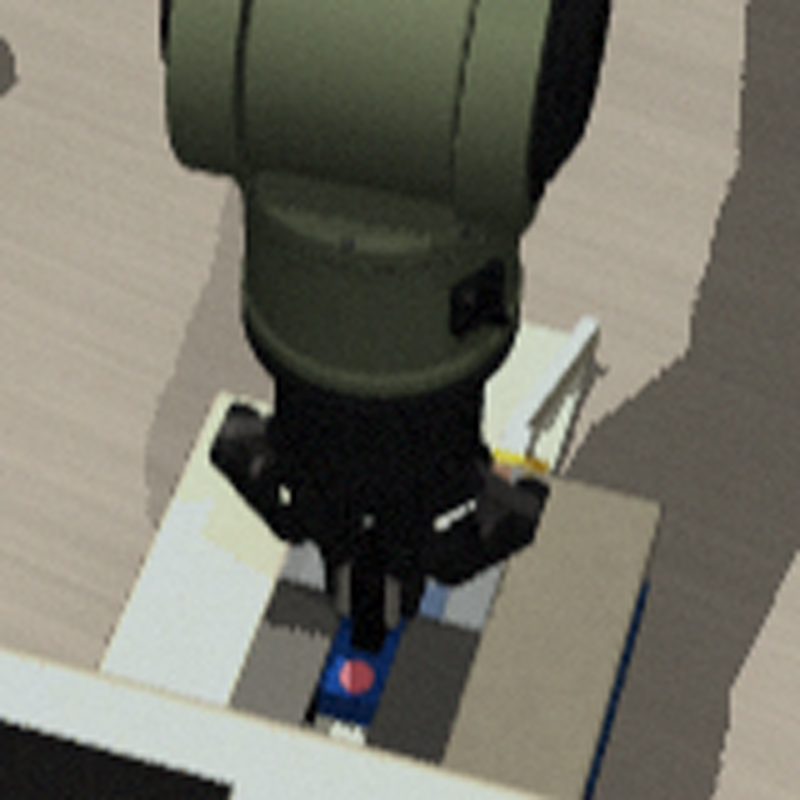

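The flaps have shut behind the cassette: both are flush across the door line at (230–430,58), and the stop has moved about 6 mm. I'll release and rise.

```bash
python3 -m handwheel '[[-0.6,0,0,0,0,0,0],[-0.6,0,0,0,0,0,0],[-0.6,0,0,0,0,0,0],[-1,0,0,0,0,0,0],[-1,0,0,0,0,0,0],[-1,0,0,0,0,0,0],[-1,0,0,0,0,0,0]]'
python3 -m handwheel '[[-1,0,0,-0.03,0,0,0],[-1,0,0,-0.05,0,0,0],[-1,0,0,-0.1,0,0,0],[-1,0,0,-0.15,0,0,0],[-1,0,0,-0.2,0,0,0],[-1,0,0,-0.2,0,0,0],[-1,0,0,-0.1,0,0,0],[-1,0,0,0,0,0,0],[-1,0,0,0,0,0,0]]'
python3 - <<'E'
from h import *
s=get_state();print(s['ee_pos'],s['ft_force'],s['width'])
snap('wrist','w9');snap('scene','s9');crop('s9',250,180,410,340,5,'c14');crop('w9',200,60,460,320,2.3,'c15')
E
```

```text
t: 16.85
ee_pos: [652.0, 54.9, 53.8]
tool_rot: [-0.086, 0.996, -0.0, 0.0]
ft_force: [0.6, -0.3, -0.3]
width: 1.001
t: 17.75
ee_pos: [652.0, 54.9, 220.6]
tool_rot: [-0.086, 0.996, 0.0, 0.001]
ft_force: [-0.2, 0.4, -0.4]
width: 0.996
[652.02086325  54.87833223 220.59340174] [-0.20822597  0.37239865 -0.39222517] 0.9963787349887719
```

View pics/w9.png

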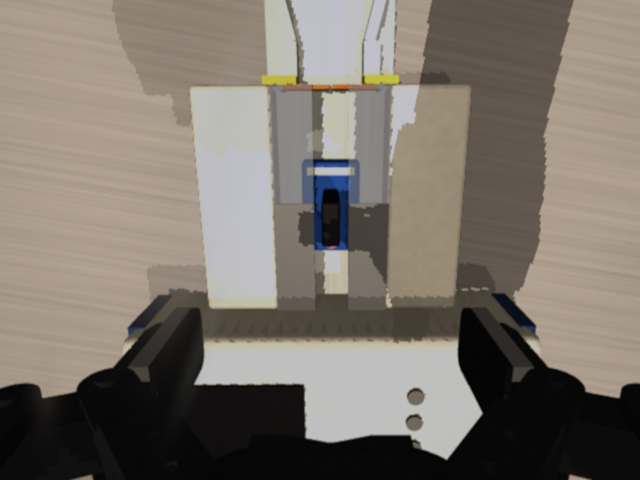

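View pics/c14.png

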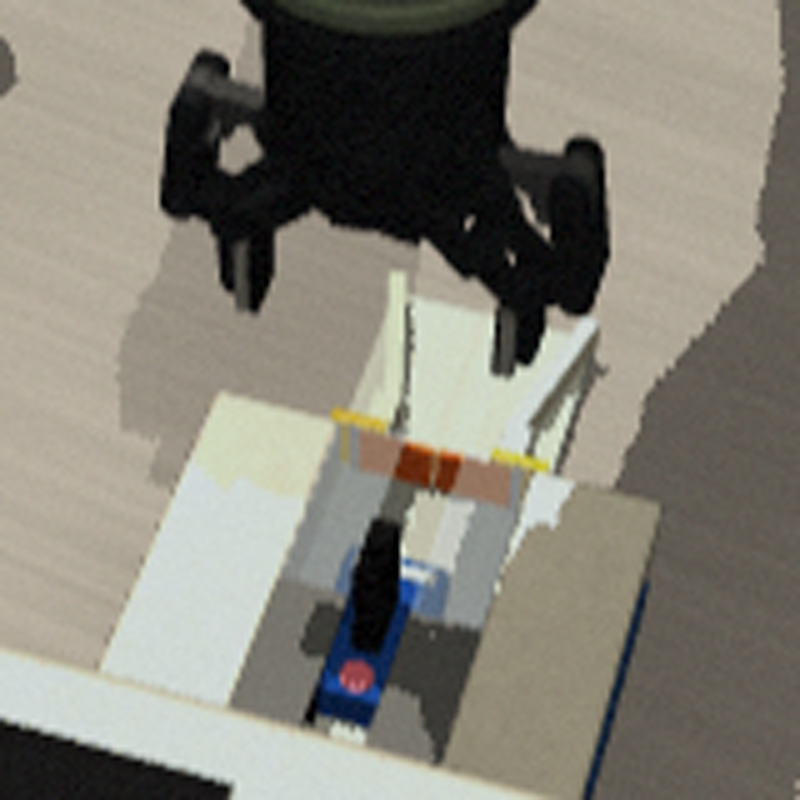

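```bash
python3 - <<'E'
from h import *
a=cv2.imread('pics/s7.png')[310:332,302:330];b=cv2.imread('pics/s9.png')[310:332,302:330]
cv2.imwrite('pics/c16.png',cv2.resize(np.hstack([a,b]),None,fx=14,fy=14,interpolation=cv2.INTER_NEAREST))
c=load('w9')
# cassette trailing top edge & spot check
print(ptz(c,331,161,36), ptz(c,331,216,80))
im=c['color'].astype(int); m=((im[:,:,2]>im[:,:,0]+35)&(im[:,:,2]>70))
P=np.array([pt(c,u,v,c['depth'][v,u]) for v in range(150,260) for u in range(316,347) if m[v,u]])
P=P[(P[:,2]>30)&(P[:,2]<45)];r=np.array([np.cos(.1725),np.sin(.1725)]);d=(P[:,:2]-[565,39.9])@r
A=np.c_[d,np.ones(len(d))];print('tilt',np.linalg.lstsq(A,P[:,2],rcond=None)[0],d.min(),d.max(),np.median(P[:,2]))
E
```

```text
[616.51386407  49.05982261  36.        ] [648.21772112  54.44718788  80.        ]
tilt [3.21968400e-03 3.58685089e+01] 53.024151448405746 122.1686668997668 36.158891148326404
```

View pics/c16.png

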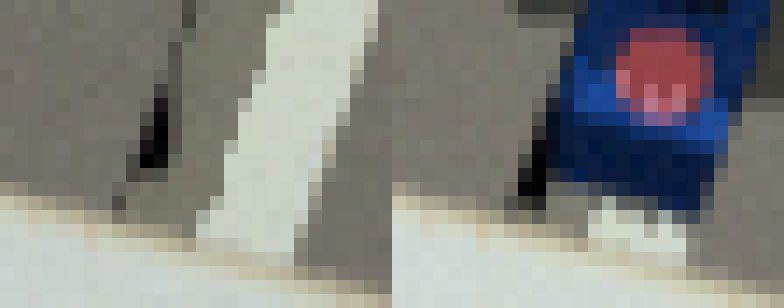

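```bash
python3 - <<'E'
from h import *
c=load('s9')
for z in(20,40):
  a=ptz(c,302+154/14-.5,310+166/14-.5,z);b=ptz(c,302+140/14-.5,310+208/14-.5,z);print(a,b,np.linalg.norm(b-a))
E
```

```text
[689.85974829  45.68996173  20.        ] [696.87585904  47.12926983  20.        ] 7.162221575365325
[699.82188428  51.17965871  40.        ] [706.67832464  52.5862115   40.        ] 6.999226043405375
```

```bash
python3 -c "
from cell import close_job
print(close_job())"
```

```text
the job is handed in; nothing more can be done
None
```

I loaded the larger blue cassette into the reader, pink spot first. I set it on the bed, pushed it by its grip through both flaps and went on in 1 mm steps. Then I let go, raised the arm clear and handed the job in at about 18 s. No verdict is reported.

- **Stop travel:** I felt contact at TCP x ≈ 646 mm and pushed to 651.9 mm, about 6 mm more, at 4 to 6 N. The stop's visible foot in the scene pictures shifted about 7 mm, give or take 1.5 mm. The two measures roughly agree and both are within 3 to 9 mm.
- **Force:** The highest readings came at the flaps, about 10 N along the push and 16 N vertically. I then eased the arm up slightly to relieve the vertical load.
- **Final state:** The last pictures show both flaps shut, the cassette level (tilt about 0.003 rad, top at 36 mm) and centred in the slot, and the gripper open and clear. I did not go near the beaker, jar, screwdriver or the smaller cassette, but I made no separate check of them at the end.

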